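# Seat the rolling mould in its press and swing the arm over it

## Task

Get the wooden mould ready for pressing: with the fingertips, push the mould along the bed until it is fully home against the end stop, then push the press's swing arm round until its round pad stands centred over the round steel plate in the middle of the mould's top. Only push: do not lift the mould, and leave the matchbox, the tin and the tied bundle where they are.

Things in the scene. Friction and masses are not known exactly. Their poses are not given: they have to be found in the camera images.
- press: The press, bolted down: grey bed plate 280 x 125 mm, 12 mm thick. Origin on the tabletop, on the bed's centre line; x runs along the bed to the end stop, y to the side with the arm's pivot post, z up. Two rails along x (95 mm clear between them, x -110 to 110 mm, tops 32 mm above the table) guide the mould. The bed's end at negative x is open.
- press_stop (a point): Middle of the end stop's face at bed height: x = 100, y = 0, z = 12 mm in the press's frame. The stop is a dark steel bar across the bed, 15 mm thick, its top 47 mm above the table.
- mould: Loose wooden mould block 130 (its x) x 90 (y) x 42 mm (z), 0.3 to 0.5 kg, lying on the bed between the rails, long side along the press's x. Origin at the centre of its underside, 12 mm above the table; fully home it is at x = 35, y = 0 in the press's frame, and it starts 30 to 70 mm short of that. Slides with plain friction (2 to 9 N) and stays where it is left.
- mould_plate (a point): Centre of the flat round steel plate (44 mm across, flush) in the middle of the mould's top, 54 mm above the table; moves with the mould.
- pivot (a point): Point on the arm's vertical pivot axis, 64 mm above the table: x = 35, y = 80 mm in the press's frame. The pivot post's nut tops out 87 mm above the table.
- swing_arm (a joint): Angle (rad) of the swing arm, positive counter-clockwise from above. 0: it points along the press's negative x, beside the bed; pi/2: along negative y, square across the bed, pad over the plate of a fully home mould. Starts at -0.7 to -0.15 (swung outwards); turns from -0.85 to 2.5 with no stop at pi/2. Friction (0.14 N m, 1 to 2 N at the bar) holds it where it is left.
- pad (a point): Centre of the top of the arm's round pad, 36 mm across, 80 mm from the pivot; its underside clears the mould by 5 mm. The arm is a steel bar 22 mm wide, reaching 185 mm from the pivot, underside 64 and top 80 mm above the table. A black ball 22 mm across stands on it 170 mm from the pivot, top 107 mm above the table; between pad and ball the bar's side is free to push on.
- matchbox: Bystander: matchbox 52 x 36 x 15 mm lying on the table beside the bed at the press's negative y side, origin under its centre. Leave alone.
- tin: Bystander: round tin 54 mm across, 48 mm high, standing beside the bed at the press's negative y side, origin under its centre. Leave alone.
- bundle: Bystander: tied bundle of ten thin rolls, 72 x 36 x 27 mm, lying beyond the pivot post at the press's positive y side, origin under its centre. Leave alone.
Not all that is in view belongs to the job. What is meant by the mould is not purple, and is the larger of those in its own colour.

How it is judged (in metres and radians):
On the way, in this order (a step that is already met when the one before it is completed fails the run):
1. the mould is home against the end stop while the arm is still swung out of the way (x of mould in the frame of press above 0.031 m and value of joint swing_arm below 0.7 rad), for 0.2 s.
2. the pad stands over the plate, the mould still home (horizontal distance between pad and mould_plate below 0.012 m and x of mould in the frame of press above 0.031 m), for 0.2 s.
At the end, for the whole second after the job is handed in: The mould lies flat on the bed within 4 mm of the end stop, the centre of the arm's pad is within 12 mm (seen from above) of the centre of the mould's plate, and both are at rest (all of step 2 and z of mould in the frame of press below 0.016 m and velocity of joint swing_arm between -0.05 and 0.05 rad/s and linear speed of mould below 0.02 m/s); the robot touches nothing.
It fails at once if the mould was lifted or tipped (z of mould in the frame of press above 0.02 m or angle between mould's own z axis and vertical above 0.15 rad).
It fails at once if the matchbox was moved (distance of matchbox from where it was at the start of the episode above 0.015 m).
It fails at once if the tin was moved (distance of tin from where it was at the start of the episode above 0.015 m).
It fails at once if the bundle was moved (distance of bundle from where it was at the start of the episode above 0.015 m).
It fails at once if the mould or the press was pushed with something other than the fingers (contact force between the arm and mould above 3 N or contact force between the arm and press above 3 N).
It also fails if it takes over 56 s, if anything falls off the work surface, if the arm or the gripper's body presses on something with over 40 N, if the wrist force passes 120 N, or if a joint passes its speed limit or range.

## Robot

A 6-joint arm with a two-finger parallel gripper is mounted at the origin on the work surface. World frame = base frame: x ahead of the robot, y to its left, z up, the work surface at z = 0. Lengths are in mm, angles in degrees, forces in N, time in s.
With the tool pointing down it reaches from about 200 to 875 mm from the base axis. Payload 3.4 kg.
Tool frame: the origin (TCP) lies midway between the tips of the shut fingers; the grasp point (between the pads) lies 19 mm behind it; z points along the fingers, y is the line along which they close (so a half turn about z gives the same grasp; the last joint's range is limited). The gripper opens to 94 mm and grips with 3 to 60 N. Pads are 16 mm wide; open, the fingers measure 119 mm over their backs; the gripper's body (75 mm by 177 mm) begins 78 mm behind the grasp point.
Start: joints at [59.588, 15.808, 86.224, -0, 77.962, -6.933], TCP at [229.116, 527.42, 205.493] pointing down, gripper open.
Joint ranges: [-165.64, 165.64], [-43.16, 119.46], [12.63, 154.43], [-67.54, 247.53], [6.08, 155.33], [-154.97, 154.97]. Speed limits (degrees/s): [147.25, 147.25, 180, 180, 180, 180].

## Interface

Orientations are given as a 3x3 rotation matrix whose columns are the frame's x, y, z axes.
In Python, from bench import env gives the robot as it stands.
- The arm moves only by the tool carry_out, never from a script. Its argument "moves" is a list that holds one entry, the list of rows, each a list of 4 numbers: the shift along the tool's x, y, z in cm, then the turn about the tool's z in degrees. A call has 1 to 10 rows; each row shifts and turns the commanded pose from where the row before left it, along the tool's axes as they then stand; what a row does not reach is not made up. A row lasts 1/12 s, in which the tool goes at most 41.7 mm and 7.16 degrees, less where a joint would pass 70% of its speed; a pose out of reach is approached as far as the arm can. A call is refused whole if a number of a shift passes 4.17 or a number of a turn 7.16, either way. A call with a gripper value outside its range is refused whole. "jaw" is the opening, from -1 (shut) to 1 (fully open), so that 0 is half open, set as the call begins (left out, the last holds). The fingers move at their own pace and stop on an object; "force" is the grip in N (left out, the last holds). Time passes only in rows, so rows that do not move let the fingers close. It gives the time, the measured TCP pose, the force, the opening and the grip force at its end, in the units of the state.
- env.observe(): the state, without advancing time (a new reading comes with each control period).
- env.get_image(name): name is "scene" or "top"; returns the picture (420x560x3 uint8, blue, green, red); there is no depth.
- env.camera_model(name): a dict with "vfov" (degrees; the focal length in pixels is half the picture's height over the tangent of half this angle, whatever the lens; pixels are square), "cx", "cy" (the principal point, pixels), "rvec" (rotation vector, rad) and "tvec" (3), from world to camera coordinates, as OpenCV has them. Camera axes: x right, y down, z forward; pixel columns grow to the right and rows downward; lengths in mm; the calibration is good to about 2 mm. A picture is of the moment at which its call begins. camera_model takes no time and is no camera call.
- env.finish_job(): hands the job in; it is judged then, once.
Trained networks look in the newest picture that a camera, given by its name, has taken for a name from the list of things; names that differ only in an ending like _2 or _b are one class to them, and where a whole thing is asked for, a point or a joint stands for the part that bears it (a point fixed in the world has none). Each returns a list of dicts, best first, with "conf" (0 to 1); they miss things now and then, are a little off and sometimes report something else, mostly with a low value. They report only what shows in the picture. A call takes as long as a camera call. They do not tell look-alikes from the thing itself.
- env.look_for(label, camera): "position" ([column, row] in pixels, amid what is visible of it).
- env.silhouettes(label, camera): "mask" (420x560 bool, what is visible of it) and "position" ([column, row] in pixels, amid what is visible of it).
- env.tip_of(label, camera): "position" ([column, row] in pixels: a listed point, or the origin of a listed thing).
The state is a dict: "time": time; "joint_pos": joint angles; "joint_vel": joint speeds; "tau": joint torques, N m; "tcp_pos": TCP position; "orientation": TCP orientation; "wrist_force": force on the tool from outside, world axes, zero at the start; "moment": the same for the moment, N m; "grip_width": opening from 0.0 (shut) to 1.0 (fully open); "grip_force": force on a finger pad.
Only numpy, scipy, OpenCV 4.12 (cv2) and the standard library are available. Lean on these libraries where they do the work, as an engineer would, in place of code of your own. Each camera call takes 0.05 s, during which the arm holds its last target. There are 200 camera calls.

## Working session

There is one attempt and no reset: what is moved stays moved. The work goes in short steps, Python scripts to look and compute and a tool call to move; the robot and the scene stay as the last step left them, time stands still between calls to the robot, and variables do not carry over. Pictures are saved under pics/ and viewed, at most 10 in all, crops included, and the job is handed in when it is done.

Besides the shell and the picture viewer there is one more tool, called after ">>>" in YAML: its name, and indented under it one key for each argument. carry_out: Moves the arm, as the interface text tells. Its arguments: {"type":"object","properties":{"moves":{"type":"array","items":{"type":"array","items":{"type":"array","items":{"type":"number"}}}},"jaw":{"type":"number"},"force":{"type":"number"}},"required":["moves"]}

```bash
mkdir -p pics; ls; python3 - <<'E'
from bench import env
import cv2
for n in("scene","top"):
    im=env.get_image(n); cv2.imwrite(f"pics/{n}0.png",im); print(env.camera_model(n))
    for l in("press","mould","mould_plate","pivot","pad","press_stop","swing_arm","tin","matchbox","bundle"):
        try: print(n,l,[(round(d["conf"],2),[round(float(v)) for v in d["position"]]) for d in env.tip_of(l,n)])
        except Exception as e: print(l,e)
o=env.observe();print(o["time"],o["tcp_pos"],o["orientation"])
E
```

```text
pics
{'vfov': 50.58759246708418, 'cx': 281.40794909868646, 'cy': 208.56867386786752, 'rvec': array([ 1.87829923,  1.67809418, -0.63230602]), 'tvec': array([ -77.83255576, -376.31992269, 1245.01401227])}
scene press []
scene mould [(0.89, [395, 209]), (0.72, [306, 196]), (0.66, [166, 200])]
scene mould_plate [(0.86, [402, 199]), (0.7, [168, 193]), (0.67, [307, 235]), (0.58, [255, 226])]
scene pivot [(0.93, [308, 240])]
scene pad [(0.76, [307, 197])]
scene press_stop [(0.81, [270, 293])]
swing_arm it knows: bundle, matchbox, mould, mould_plate, pad, pivot, press, press_stop, tin
scene tin [(0.73, [170, 327])]
scene matchbox [(0.78, [178, 249])]
scene bundle []
{'vfov': 52.68053686876981, 'cx': 274.5793053256662, 'cy': 206.01420530655665, 'rvec': array([ 2.20395822, -2.16587533,  0.11119349]), 'tvec': array([ -4.36348885, 621.18681484, 904.16821101])}
top press [(0.4, [360, 155])]
top mould [(0.76, [367, 280]), (0.75, [165, 240]), (0.65, [356, 216]), (0.63, [296, 217])]
top mould_plate [(0.64, [160, 240]), (0.61, [375, 280])]
top pivot [(0.76, [257, 196])]
top pad [(0.96, [248, 232])]
top press_stop [(0.67, [289, 169])]
swing_arm it knows: bundle, matchbox, mould, mould_plate, pad, pivot, press, press_stop, tin
top tin []
top matchbox [(0.83, [356, 216])]
top bundle [(0.77, [212, 181])]
1.0 [229.12769689 527.41649793 205.53299889] [[-9.17202917e-01  3.98420380e-01  9.57252196e-05]
 [ 3.98420390e-01  9.17202912e-01  1.10432964e-04]
 [-4.38007066e-05  1.39428316e-04 -9.99999989e-01]]
```

View pics/top0.png

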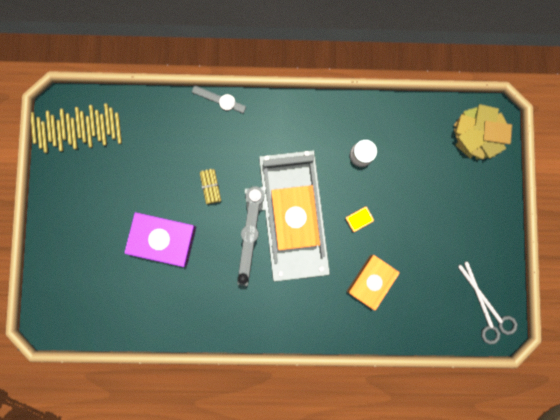

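View pics/scene0.png

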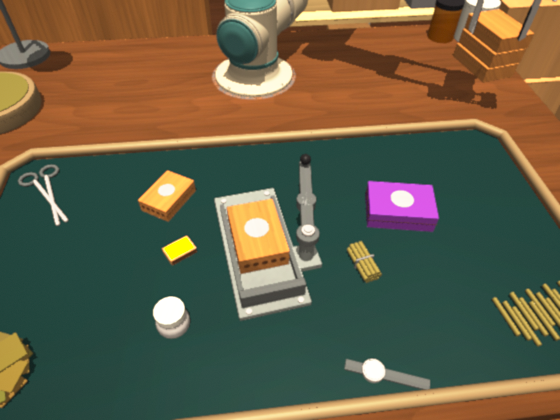

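The candidates for the mould in the top view are purple (160,240), small orange (374,282) and larger orange (295,217) on the bed. The larger orange one fits: it isn't purple, it is the bigger of the two orange ones, and it lies between the rails. I'll confirm with an enlarged crop.

```bash
cat > h.py <<'E'
import numpy as np,cv2
from bench import env
def cam(n):
    m=env.camera_model(n);f=210/np.tan(np.radians(m["vfov"]/2))
    return np.array([[f,0,m["cx"]],[0,f,m["cy"]],[0,0,1]]),m["rvec"],m["tvec"]
def back(n,px,z):
    K,r,t=cam(n);R=cv2.Rodrigues(r)[0];px=np.atleast_2d(np.float64(px))
    d=(np.c_[px,np.ones(len(px))]@np.linalg.inv(K).T)@R;c=-R.T@t
    return c+d*((z-c[2])/d[:,2])[:,None]
def proj(n,P):
    K,r,t=cam(n);return cv2.projectPoints(np.float64(P),r,t,K,None)[0][:,0]
E
python3 - <<'E'
from h import *
im=cv2.imread("pics/top0.png")[140:290,200:400]
cv2.imwrite("pics/c1.png",cv2.resize(im,None,fx=4,fy=4,interpolation=cv2.INTER_CUBIC))
im=cv2.imread("pics/scene0.png")[140:330,150:400]
cv2.imwrite("pics/c2.png",cv2.resize(im,None,fx=3.1,fy=3.1,interpolation=cv2.INTER_CUBIC))
print(back("top",[[260,155],[315,150],[328,275],[272,279]],12).round())
print(back("top",[[296,217]],54).round(),back("scene",[[257,227]],54).round())
print(back("top",[[255,195]],87).round(),back("scene",[[308,231]],87).round())
E
```

```text
[[ 737.   41.   12.]
 [ 751.  -83.   12.]
 [ 472. -114.   12.]
 [ 461.    9.   12.]]
[[596. -39.  54.]] [[598. -36.  54.]]
[[638.  48.  87.]] [[643.  49.  87.]]
```

View pics/c1.png

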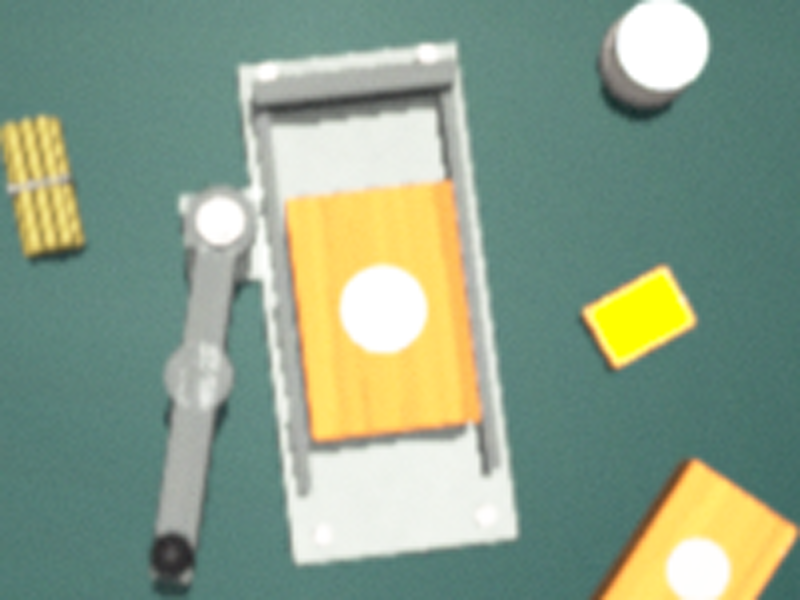

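View pics/c2.png

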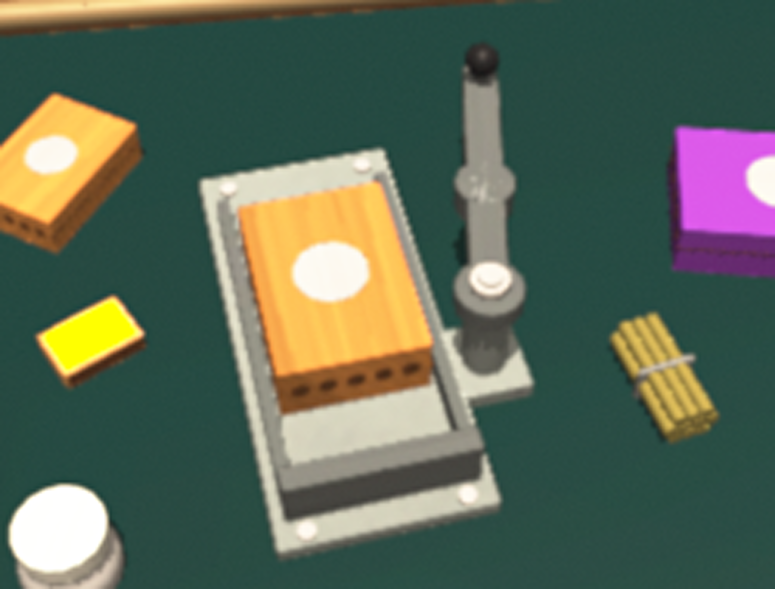

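The crop confirms it: the larger orange mould lies between the rails, with its plate at about (296,217) and a gap to the stop. The arm is swung out, with its ball at about (243,277). The bed corners are at (260,156.5), (314,150.5), (329.5,274.5) and (274,281).

```bash
python3 - <<'E'
from h import *
from scipy.optimize import least_squares
loc=np.array([[140,62.5,12],[140,-62.5,12],[-140,-62.5,12],[-140,62.5,12],[35,80,87]])
top=np.array([[260,156.5],[314,150.5],[329.5,274.5],[274,280.7],[254.8,195]])
s=lambda x,y:[150+x/3.1,140+y/3.1]
sc=np.array([s(497,508),s(280,555),s(202,180),s(382,150),s(490,276)])
def W(p,L):
    c,si=np.cos(p[2]),np.sin(p[2]);L=np.atleast_2d(L)
    return np.c_[p[0]+c*L[:,0]-si*L[:,1],p[1]+si*L[:,0]+c*L[:,1],L[:,2]]
res=lambda p:np.r_[proj("top",W(p,loc))-top,proj("scene",W(p,loc))-sc].ravel()
q=least_squares(res,[605,-40,.1],loss="soft_l1",x_scale=[1,1,.01]);p=q.x;print(p,np.degrees(p[2]));print(res(p).round(1).reshape(-1,2))
inv=lambda P:(P[:,:2]-p[:2])@np.array([[np.cos(p[2]),-np.sin(p[2])],[np.sin(p[2]),np.cos(p[2])]])
for n,pl,ball in(("top",[200+383/4,140+309/4],[200+172/4,140+552/4]),("scene",s(331,271),s(482,58))):
    print(n,"plate",inv(back(n,pl,54)),"ball",inv(back(n,ball,98)),back(n,ball,98))
print("key", W(p,[[-35-100,0,0],[100,0,0],[35,80,0],[35,0,0]]).round(1))
np.save("p.npy",p)
E
```

```text
[ 6.07721605e+02 -3.63105176e+01  1.24153220e-01] 7.1134555038656595
[[-0.9 -2.3]
 [ 0.2 -2. ]
 [-0.7 -1.5]
 [-1.6 -1.5]
 [ 0.4  2.6]
 [ 0.8 -0.8]
 [-2.2 -0.2]
 [-0.9 -0.2]
 [ 0.4 -0.5]
 [-1.8 -2.7]]
top plate [[-12.25862595  -0.7285976 ]] ball [[-123.92373917  120.69432715]] [[469.8055982   68.10877511  98.        ]]
scene plate [[-9.06010205  0.90278077]] ball [[-120.86862955  122.09257498]] [[472.66404095  69.87458848  98.        ]]
key [[473.8 -53.    0. ]
 [707.  -23.9   0. ]
 [632.5  47.4   0. ]
 [642.5 -32.    0. ]]
```

>>> carry_out:
  moves:
    - [[0,0,0,-6.1],[0,0,0,-6.1],[0,0,0,-6.1],[0,0,0,-6.1],[0,0,0,-6.1],[-1.2,-3.5,0,0],[-1.2,-3.5,0,0],[-1.2,-3.5,0,0],[-1.2,-3.5,0,0],[-1.2,-3.5,0,0]]
  jaw: -1
  force: 20

```text
time: 1.83
tcp_pos: [310.4, 359.6, 205.6]
orientation: [[-0.992, -0.123, 0.0], [-0.123, 0.992, 0.0], [-0.0, 0.0, -1.0]]
wrist_force: [0.9, -0.1, 0.3]
grip_width: 0.326
grip_force: 0.0
```

>>> carry_out:
  moves:
    - [[-1.2,-3.5,0,0],[-1.2,-3.5,0,0],[-1.2,-3.5,0,0],[-1.2,-3.5,0,0],[-1.2,-3.5,0,0],[-1.2,-3.5,0,0],[-1.2,-3.5,0,0],[-1.2,-3.5,0,0],[-1.2,-3.5,0,0],[-1.2,-3.5,0,0]]

```text
time: 2.67
tcp_pos: [472.5, 26.5, 205.7]
orientation: [[-0.993, -0.122, 0.001], [-0.122, 0.993, 0.0], [-0.001, 0.0, -1.0]]
wrist_force: [0.3, -0.1, -0.4]
grip_width: 0.007
grip_force: 0.0
```

```bash
cat >> h.py <<'E'
def st():
    p=np.load("p.npy");o=env.observe();c,s=np.cos(p[2]),np.sin(p[2]);d=o["tcp_pos"][:2]-p[:2]
    print("t",o["time"],"press xy",(c*d[0]+s*d[1]).round(1),(-s*d[0]+c*d[1]).round(1),"z",o["tcp_pos"][2].round(1),"yaw",np.degrees(np.arctan2(*o["orientation"][1::-1,0]))-np.degrees(p[2]),"F",o["wrist_force"].round(1),"g",o["grip_width"])
E
python3 -c "from h import *;st()"
```

```text
t 2.6667 press xy -126.4 79.1 z 205.7 yaw -180.11553215058234 F [ 0.3 -0.1 -0.4] g 0.007365421015643168
```

>>> carry_out:
  moves:
    - [[0,-3.5,0,0],[0,-3,0,0],[0,0,0,0],[0,0,0,0],[0,0,0,0]]

```text
time: 3.08
tcp_pos: [479.6, -35.6, 205.4]
orientation: [[-0.993, -0.122, -0.0], [-0.122, 0.993, 0.001], [0.0, 0.001, -1.0]]
wrist_force: [0.4, 1.2, 0.6]
grip_width: 0.006
grip_force: 0.0
```

```bash
python3 - <<'E'
from h import *
st();im=env.get_image("scene")[60:330,130:430]
cv2.imwrite("pics/a.png",cv2.resize(im,None,fx=2,fy=2))
E
```

```text
t 3.0833 press xy -127.1 16.6 z 205.4 yaw -180.1278602411222 F [0.4 1.2 0.6] g 0.006341939387534477
```

>>> carry_out:
  moves:
    - [[-0.6,-1.7,0,0],[-0.6,0,3,0],[0,0,4,0],[0,0,4,0],[0,0,3,0],[0,0,2,0],[0,0,1.5,0],[0,0,0,0],[0,0,0,0]]

```text
time: 3.88
tcp_pos: [493.4, -50.1, 30.2]
orientation: [[-0.992, -0.124, -0.001], [-0.124, 0.992, 0.001], [0.001, 0.001, -1.0]]
wrist_force: [0.0, -0.2, -1.3]
grip_width: 0.003
grip_force: 0.0
```

```bash
python3 - <<'E'
from h import *
st();im=env.get_image("scene")[60:330,130:430]
cv2.imwrite("pics/a.png",cv2.resize(im,None,fx=2,fy=2))
E
```

```text
t 3.8833 press xy -115.1 0.5 z 30.2 yaw -179.98002561328752 F [ 0.  -0.2 -1.3] g 0.0032064249006175352
```

View pics/a.png

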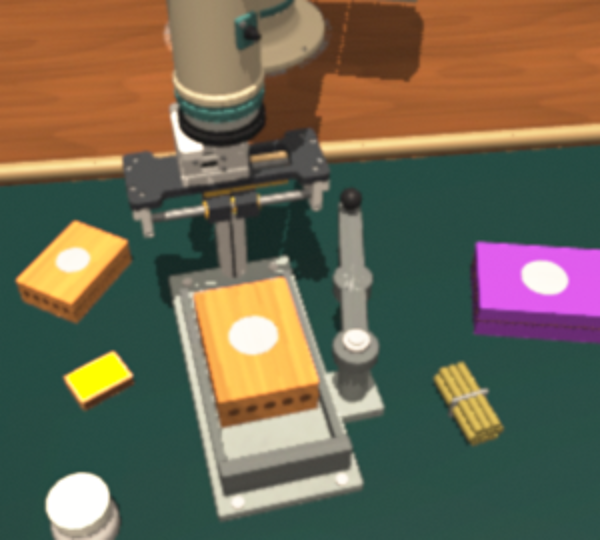

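The fingers stand on the bed behind the mould (crop pixel 235,275), clear of the arm, so I'll push along press +x.

>>> carry_out:
  moves:
    - [[-1,0,0,0],[-1,0,0,0],[-0.6,0,0,0],[-0.6,0,0,0],[-0.6,0,0,0],[-0.6,0,0,0],[-0.6,0,0,0],[-0.6,0,0,0],[-0.6,0,0,0],[-0.6,0,0,0]]

```text
time: 4.77
tcp_pos: [558.3, -43.1, 30.6]
orientation: [[-0.992, -0.123, -0.007], [-0.123, 0.992, 0.0], [0.007, 0.001, -1.0]]
wrist_force: [-6.5, -0.8, 5.0]
grip_width: 0.006
grip_force: 3.7
```

```bash
python3 -c "from h import *;st()"
```

```text
t 4.7667 press xy -49.9 -0.6 z 30.6 yaw -180.05675436880156 F [-6.5 -0.8  5. ] g 0.006203576120330616
```

Sliding with about 6.5 N. I'll go on gently until the force rises at the stop.

>>> carry_out:
  moves:
    - [[-0.3,0,0,0],[-0.3,0,0,0],[-0.2,0,0,0],[-0.2,0,0,0],[0,0,0,0]]

```text
time: 5.18
tcp_pos: [569.1, -41.9, 30.6]
orientation: [[-0.992, -0.123, -0.005], [-0.123, 0.992, 0.0], [0.005, 0.001, -1.0]]
wrist_force: [-5.3, -1.4, 4.6]
grip_width: 0.006
grip_force: 2.8
```

>>> carry_out:
  moves:
    - [[-0.2,0,0,0],[-0.2,0,0,0],[0,0,0,0]]

```text
time: 5.43
tcp_pos: [573.3, -41.5, 30.6]
orientation: [[-0.992, -0.123, -0.005], [-0.123, 0.992, 0.0], [0.005, 0.001, -1.0]]
wrist_force: [-5.9, -0.4, 3.9]
grip_width: 0.005
grip_force: 2.7
```

```bash
python3 - <<'E'
from h import *
st();im=env.get_image("scene")[140:330,180:380]
cv2.imwrite("pics/b.png",cv2.resize(im,None,fx=3,fy=3))
E
```

```text
t 5.4333 press xy -34.8 -0.8 z 30.6 yaw -180.07567769856522 F [-5.9 -0.4  3.9] g 0.005356785678452268
```

View pics/b.png

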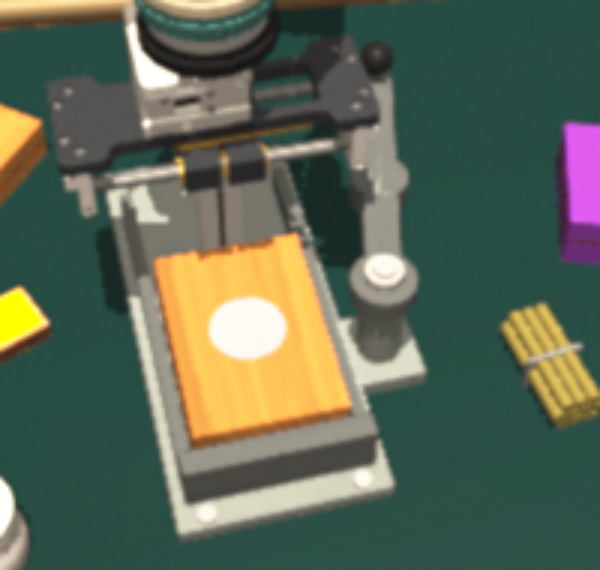

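The mould's front edge is now at the stop, or a few mm short. I'll keep nudging until the force jumps.

>>> carry_out:
  moves:
    - [[-0.15,0,0,0],[-0.15,0,0,0],[0,0,0,0]]

```text
time: 5.73
tcp_pos: [575.0, -41.2, 30.5]
orientation: [[-0.992, -0.123, -0.007], [-0.123, 0.992, 0.0], [0.007, 0.001, -1.0]]
wrist_force: [-7.8, -0.1, 6.5]
grip_width: 0.005
grip_force: 3.7
```

>>> carry_out:
  moves:
    - [[-0.15,0,0,0],[-0.15,0,0,0],[0,0,0,0]]

```text
time: 5.98
tcp_pos: [574.9, -41.2, 30.6]
orientation: [[-0.992, -0.124, -0.013], [-0.124, 0.992, -0.001], [0.013, 0.001, -1.0]]
wrist_force: [-11.9, -2.2, 11.2]
grip_width: 0.007
grip_force: 6.5
```

The force has risen while the TCP stays put, so the mould is home. I'll back off, lift, and go round to the outer side of the swing arm.

>>> carry_out:
  moves:
    - [[1.5,0,0,0],[2,0,0,0],[0.5,0,-3,0],[0,0,-4,0],[0,0,-4,0],[0,0,-3,0],[0,3,0,0],[0,4,0,0],[0,4,0,0],[0,4,0,0]]

```text
time: 6.82
tcp_pos: [524.0, 104.6, 171.4]
orientation: [[-0.993, -0.121, 0.003], [-0.121, 0.993, 0.001], [-0.003, 0.0, -1.0]]
wrist_force: [-0.0, -0.4, -0.8]
grip_width: 0.003
grip_force: 0.0
```

>>> carry_out:
  moves:
    - [[0,0,0,0],[0,0,0,0]]

```text
time: 6.98
tcp_pos: [523.6, 105.2, 171.0]
orientation: [[-0.992, -0.126, 0.002], [-0.126, 0.992, 0.0], [-0.002, -0.0, -1.0]]
wrist_force: [-0.4, -0.6, 0.0]
grip_width: 0.004
grip_force: 0.0
```

```bash
python3 - <<'E'
from h import *
st()
im=env.get_image("top");print(0)
cv2.imwrite("pics/d.png",cv2.resize(im[140:290,200:400],None,fx=4,fy=4,interpolation=cv2.INTER_CUBIC))
E
```

```text
t 6.9833 press xy -66.0 150.9 z 171.0 yaw -179.85831848445156 F [-0.4 -0.6  0. ] g 0.004478132375999667
0
```

View pics/d.png

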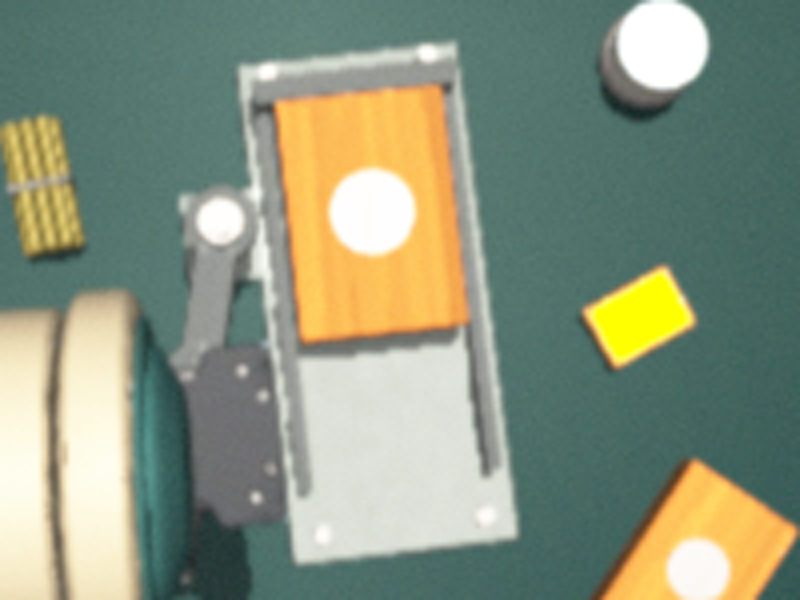

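The mould is flush with the stop (front edge about (360,92), plate at (372,211) in the crop). I'll lower beside the bar's outer side and compute the arc.

>>> carry_out:
  moves:
    - [[0.6,0.3,1,0],[0.6,0,3,0],[0,0,3,0],[0,0,2,0],[0,0,1.5,0],[0,0,0,0],[0,0,0,0]]

```text
time: 7.62
tcp_pos: [511.1, 103.3, 65.1]
orientation: [[-0.993, -0.12, -0.001], [-0.12, 0.993, -0.0], [0.001, -0.0, -1.0]]
wrist_force: [-0.1, -0.4, 0.5]
grip_width: 0.007
grip_force: 0.0
```

```bash
python3 - <<'E'
from h import *
st()
pl=back("top",[[200+372/4,140+211/4]],54)[0];p=np.load("p.npy");c,s=np.cos(p[2]),np.sin(p[2]);R=np.array([[c,s],[-s,c]])
print("plate world",pl,"press",R@(pl[:2]-p[:2]),"pivot",R@(back("top",[[254.8,195]],87)[0][:2]-p[:2]),R@(back("scene",[[308,229]],87)[0][:2]-p[:2]))
P=np.array([37,80])
for th in np.arange(-.35,1.58,.1):
    q=P+123*np.array([-np.cos(th),-np.sin(th)])+22*np.array([-np.sin(th),np.cos(th)])
    print(round(th,2),q.round(1),end=" ")
    if th>-.34: d=(q-l)/10;print("row",(-d[0]).round(2),d[1].round(2))
    l=q
E
```

```text
t 7.6167 press xy -78.6 150.5 z 65.1 yaw -180.20190528649124 F [-0.1 -0.4  0.5] g 0.0066999996257785825
plate world [647.9769901  -32.01698406  54.        ] press [40.47722192 -0.72452037] pivot [40.47808113 80.31392726] [41.44015163 81.18544259]
-0.35 [-71.  142.8] -0.25 [-76.7 131.7] row 0.57 -1.11
-0.15 [-81.3 120.1] row 0.46 -1.16
-0.05 [-84.7 108.1] row 0.34 -1.2
0.05 [-86.9  95.8] row 0.22 -1.23
0.15 [-87.9  83.4] row 0.1 -1.25
0.25 [-87.6  70.9] row -0.03 -1.25
0.35 [-86.1  58.5] row -0.15 -1.24
0.45 [-83.3  46.3] row -0.28 -1.22
0.55 [-79.4  34.5] row -0.4 -1.18
0.65 [-74.2  23.1] row -0.51 -1.14
0.75 [-68.   12.3] row -0.62 -1.08
0.85 [-60.7   2.1] row -0.73 -1.01
0.95 [-52.4  -7.3] row -0.83 -0.94
1.05 [-43.3 -15.7] row -0.92 -0.85
1.15 [-33.3 -23.3] row -1.0 -0.75
1.25 [-22.7 -29.8] row -1.07 -0.65
1.35 [-11.4 -35.2] row -1.13 -0.54
1.45 [  0.3 -39.5] row -1.17 -0.43
1.55 [ 12.4 -42.5] row -1.21 -0.31
```

>>> carry_out:
  moves:
    - [[-0.3,-1,0,0],[-0.2,-0.9,0,0],[0.45,-1.15,0,0],[0.35,-1.2,0,0],[0.2,-1.25,0,0],[0.1,-1.25,0,0],[0,-1.25,0,0],[-0.15,-1.25,0,0],[-0.3,-1.2,0,0],[0,0,0,0]]

```text
time: 8.45
tcp_pos: [523.3, -2.1, 65.4]
orientation: [[-0.993, -0.121, 0.001], [-0.121, 0.993, -0.002], [-0.001, -0.002, -1.0]]
wrist_force: [0.3, 0.2, 0.3]
grip_width: 0.003
grip_force: 0.0
```

```bash
python3 - <<'E'
from h import *
st();im=env.get_image("scene")[110:330,160:400]
cv2.imwrite("pics/e.png",cv2.resize(im,None,fx=2.5,fy=2.5))
E
```

```text
t 8.45 press xy -79.5 44.4 z 65.4 yaw -180.1844936421415 F [0.3 0.2 0.3] g 0.002865934600281498
```

View pics/e.png

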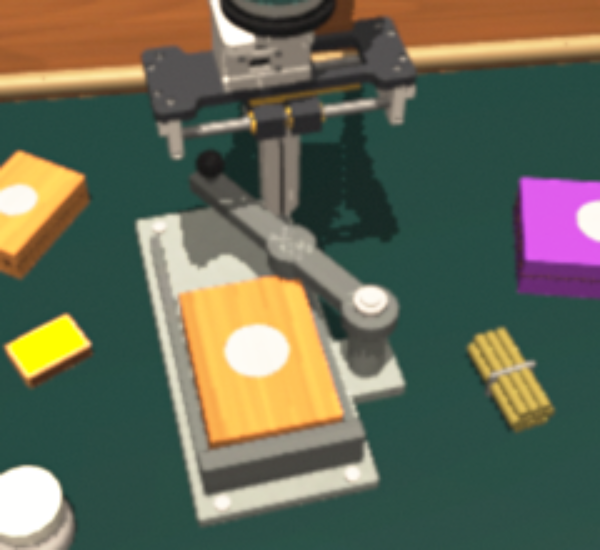

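The bar is being carried round well and the mould hasn't moved. I'll continue more slowly so that the bar doesn't coast.

>>> carry_out:
  moves:
    - [[-0.4,-1.2,0,0],[-0.5,-1.1,0,0],[-0.6,-1.1,0,0],[-0.7,-1,0,0],[-0.8,-0.95,0,0],[-0.5,-0.45,0,0],[-0.4,-0.4,0,0],[-0.5,-0.4,0,0],[-0.5,-0.4,0,0],[0,0,0,0]]

```text
time: 9.33
tcp_pos: [580.8, -63.6, 65.5]
orientation: [[-0.992, -0.122, 0.001], [-0.122, 0.992, -0.001], [-0.001, -0.001, -1.0]]
wrist_force: [0.0, -0.3, 0.6]
grip_width: 0.005
grip_force: 0.0
```

```bash
cat > m.py <<'E'
from h import *
st();im=env.get_image("scene");p=np.load("p.npy");c,s=np.cos(p[2]),np.sin(p[2]);R=np.array([[c,s],[-s,c]])
g=im.max(2);roi=np.zeros_like(g);roi[150:300,180:320]=255
for n in("scene","top"):
    if n=="top": env.get_image("top")
    for l,z in(("pad",80),("mould_plate",54)):
        for d in env.tip_of(l,n)[:3]:print(n,l,round(d["conf"],2),np.round(d["position"]),(R@(back(n,[d["position"]],z)[0][:2]-p[:2])).round(1))
import sys
cv2.imwrite(sys.argv[1],cv2.resize(im[130:310,180:380],None,fx=3.3,fy=3.3,interpolation=cv2.INTER_CUBIC))
E
python3 m.py pics/f.png
```

```text
t 9.3333 press xy -30.1 -23.7 z 65.5 yaw -180.0863120638522 F [ 0.  -0.3  0.6] g 0.0048678608036333984
scene pad 0.62 [266. 226.] [12.7 13. ]
scene mould_plate 0.93 [402. 197.] [-18.1 288.8]
scene mould_plate 0.58 [258. 246.] [31.4 -6.1]
scene mould_plate 0.56 [168. 191.] [-139.2 -149.2]
top pad 0.88 [293. 207.] [8.  3.6]
top mould_plate 0.77 [159. 238.] [-24.2 291.5]
top mould_plate 0.6 [376. 283.] [-167.8 -153.5]
top mould_plate 0.57 [295. 192.] [40.9 -4.2]
```

View pics/f.png

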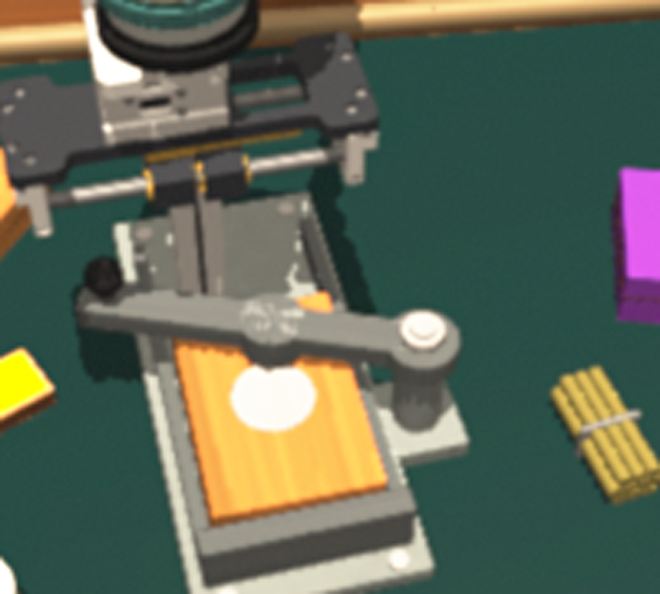

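>>> carry_out:
  moves:
    - [[-0.5,-0.3,0,0],[-0.5,-0.3,0,0],[-0.5,-0.25,0,0],[-0.5,-0.25,0,0],[-0.5,-0.2,0,0],[-0.5,-0.2,0,0],[-0.5,-0.15,0,0],[-0.4,-0.1,0,0],[-0.3,-0.1,0,0],[0,0,0,0]]

```text
time: 10.47
tcp_pos: [624.4, -76.3, 65.4]
orientation: [[-0.992, -0.122, 0.001], [-0.122, 0.992, -0.001], [-0.001, -0.001, -1.0]]
wrist_force: [0.1, -1.1, -0.7]
grip_width: 0.002
grip_force: 0.0
```

```bash
python3 m.py pics/g.png
```

```text
t 10.4667 press xy 11.6 -41.7 z 65.4 yaw -180.0836639198064 F [ 0.1 -1.1 -0.7] g 0.0023106659908067647
scene pad 0.78 [265. 236.] [35.1  7.6]
scene pad 0.19 [362. 263.] [125.1 149.9]
scene mould_plate 0.92 [402. 197.] [-19.3 289.2]
scene mould_plate 0.68 [262. 244.] [30.9  1.3]
scene mould_plate 0.61 [165. 191.] [-141.1 -153.9]
top pad 0.75 [293. 192.] [39.2  1. ]
top mould_plate 0.91 [158. 238.] [-24.5 293. ]
top mould_plate 0.84 [374. 282.] [-165.8 -148.4]
top mould_plate 0.79 [295. 190.] [45.7 -5.6]
```

>>> carry_out:
  moves:
    - [[-0.2,0,0,0],[-0.2,0,0,0],[-0.2,0,0,0],[0,0,0,0]]

```text
time: 11.1
tcp_pos: [629.7, -75.3, 65.5]
orientation: [[-0.992, -0.122, 0.0], [-0.122, 0.992, -0.0], [-0.0, -0.0, -1.0]]
wrist_force: [-0.1, -0.3, 0.1]
grip_width: 0.005
grip_force: 0.2
```

>>> carry_out:
  moves:
    - [[2,0,0,0],[3,0,0,0],[3,0,0,0],[0,0,-4,0],[0,0,-4,0],[4,0,-4,0],[4,0,0,0],[4,0,0,0],[4,0,0,0],[0,0,0,0]]

```text
time: 11.93
tcp_pos: [393.9, -101.7, 174.5]
orientation: [[-0.993, -0.121, -0.006], [-0.121, 0.993, 0.001], [0.006, 0.002, -1.0]]
wrist_force: [-1.0, -0.1, -0.4]
grip_width: 0.004
grip_force: 0.0
```

```bash
python3 m.py pics/g.png; python3 - <<'E'
from h import *
im=env.get_image("top")[140:290,200:400]
a=cv2.resize(im,None,fx=4,fy=4,interpolation=cv2.INTER_CUBIC);cv2.imwrite("pics/h.png",a)
E
```

```text
t 11.9333 press xy -220.3 -38.5 z 174.5 yaw -180.17094045197794 F [-1.  -0.1 -0.4] g 0.004071108602029945
scene pad 0.97 [263. 238.] [36.7  3.2]
scene mould_plate 0.91 [401. 195.] [-24.2 290.5]
scene mould_plate 0.77 [261. 248.] [37.4 -0.4]
scene mould_plate 0.73 [167. 190.] [-141.7 -150.8]
top pad 0.56 [290. 193.] [38.2  7.8]
top mould_plate 0.96 [373. 280.] [-160.6 -148.6]
top mould_plate 0.93 [295. 189.] [48.  -6.1]
top mould_plate 0.83 [158. 241.] [-31.5 294.2]
```

View pics/h.png

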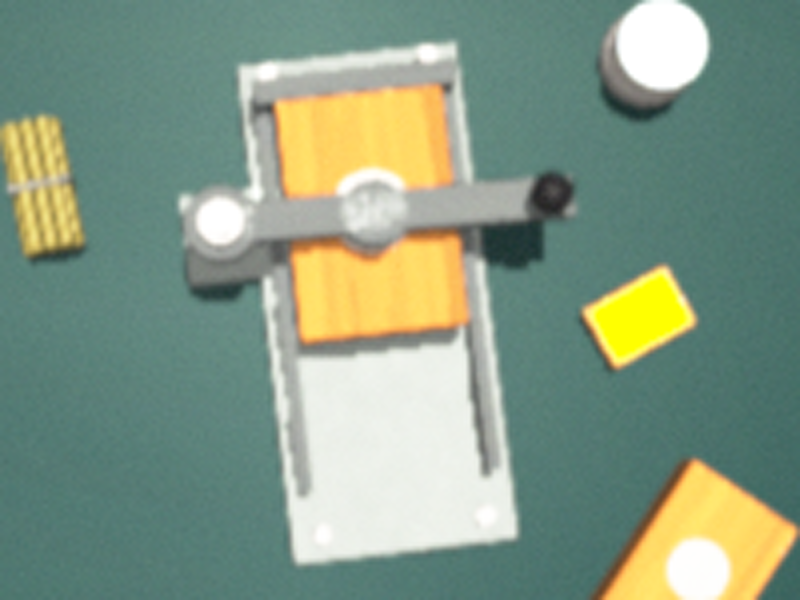

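```bash
python3 - <<'E'
from h import *
s=lambda x,y:[[200+x/4,140+y/4]]
n=back("top",s(218,220),87)[0];b=back("top",s(551,191),98)[0];pd=back("top",s(374,214),80)[0];pl=back("top",s(372,211),54)[0]
print("pad-plate",pd-pl,"from bar",n[:2]+80*(b-n)[:2]/np.linalg.norm((b-n)[:2])-pl[:2])
E
```

```text
pad-plate [-4.63182687  0.4577888  26.        ] from bar [-2.16720077  1.41966141]
```

The pad is about 2–5 mm from the plate's centre, within the 12 mm tolerance. The mould is flush with the stop, nothing else was disturbed, and the robot is clear.

```bash
python3 -c "
from bench import env
print(env.finish_job())"
```

```text
the job is handed in; nothing more can be done
None
```

The job is handed in, though no verdict came back: the mould is against the end stop, the pad is about 2–5 mm from the plate's centre (12 mm allowed), and the matchbox, tin and bundle were left alone.

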